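Pull the sprung retaining clip off the bead grinder's spindle with the hooked pick

TASK

Take the hooked pick from its wooden rest and use its hook to pull the sprung wire retaining clip by its eye out of the groove of the grinder's spindle, so that it snaps off the spindle and is left on the grinder or the bench. Then put the pick back in its rest or lay it on the bench clear of the grinder. Do not touch the clip with the gripper, and do not knock the bottles over.

Things in the scene. Friction and masses are not known exactly. Their poses are not given: they have to be found in the camera images.
- grinder: Flat bead grinder, fixed: grey housing 150 x 130 mm, top at 38 mm; lap disc 140 mm across, top at 52 mm; hub 32 mm across up to 77 mm; spindle groove 22 mm across from 77 to 86 mm; round head 34 mm across up to 95 mm. Origin on the bench under the spindle axis, z up. Its heading says nothing of the clip's.
- spindle (a point): Point on the grinder's vertical spindle axis at the height of the middle of the seated clip (80.5 mm above the bench).
- clip: Loose spring-steel clip of 7 mm round wire, flat, 76 mm long, seated in the groove. Origin: centre of its C-ring, on the spindle axis when seated. +x: toward the ring's open mouth; -x: toward the pull eye. It comes off only by a pull along its own -x, level, against some 5 to 15 N over 10 mm; then it snaps free and drops.
- clip_eye (a point): Centre of the clip's pull eye, 35 mm from the clip's origin on its -x side. The opening is 31 mm long (clip x) and 27 mm wide; the wire round it is 7 mm thick. It droops a few mm in the loose groove; under it some 20 mm are free down to the lap disc.
- pick: Loose hooked pick, 0.12 kg. Wooden handle 90 x 20 x 20 mm; origin at the handle's centre, 60 mm above the bench in the rest; +x along the tool toward the hook, z up. A level steel shank 8 mm thick runs out to x = 111 mm and bends down to the tip. In the rest the handle is free to grasp from above between x = -31 and +45 mm.
- hook_tip (a point): Lower end of the pick's hook: in the pick's frame 108 mm along x and 32 mm below the handle's axis. The hook is 8 mm thick and 28 mm deep below the shank's underside.
- pick_rest: Wooden rest, fixed: base 150 x 50 x 10 mm. Origin on the bench under the middle of the resting pick's handle, same heading as the pick. Rear post at x = -37 mm, notch 28 mm wide, floor at 50 mm, cheeks to 63 mm; front post at x = 82 mm, notch 16 mm wide, floor at 56 mm, cheeks to 67 mm.
- white_bottle: Bystander: white squeeze bottle, 46 mm across, 140 mm tall, standing loose behind the work. Origin at its foot's centre.
- slip_bottle: Bystander: dark bottle, 56 mm across, 160 mm tall, standing loose on the left. Origin at its foot's centre.
There are look-alikes about, which are no part of the job. Of the things shaped like the clip, the steel one is meant.

How it is judged:
On the way, in this order (a step that is already met when the one before it is completed fails the run):
1. the hook of the pick pulls on the clip while it is still in the groove (contact force between pick and clip above 1 N and horizontal distance between clip and spindle below 0.01 m), for 0.02 s.
2. the clip has come out of the groove (horizontal distance between clip and spindle above 0.02 m), for 0.1 s.
At the end, for the whole second after the job is handed in: The clip is out of the groove (its ring's centre more than 20 mm from the axis, below 85 mm), at rest on the grinder or the bench; the pick is released, at rest in its rest or on the bench, touching neither the clip nor the grinder (horizontal distance between clip and spindle above 0.02 m and height (world z) of clip between -0.01 and 0.085 m and linear speed of each of clip, pick below 0.02 m/s and contact force between pick and clip below 0.05 N and contact force between pick and grinder below 0.05 N and height (world z) of pick between -0.01 and 0.09 m).
It fails at once if the gripper or arm touches the clip (contact force between any of the fingers, the arm and clip above 0.5 N).
It fails at once if a bottle is knocked over (angle between any of white_bottle, slip_bottle's own z axis and vertical above 0.6 rad).
It also fails if it takes over 67 s, if anything falls off the work surface, if the arm or the gripper's body presses on something with over 40 N, if the wrist force passes 120 N, or if a joint passes its speed limit or range.

ROBOT

A 6-joint arm with a two-finger parallel gripper is mounted at the origin on a cart in front of the work surface, level with it; the furniture and walls round the work are solid. World frame = base frame: x ahead of the robot, y to its left, z up, the work surface at z = 0. Lengths are in m, angles in rad, forces in N, time in s.
With the tool pointing down it reaches from about 0.25 to 0.8 m from the base axis. Payload 3.9 kg.
Tool frame: the origin (TCP) lies at the very end of the fingers, on their centre line; the grasp point (between the pads) lies bot.grip_point_offset behind it (bot.grip_point_offset is the distance from the TCP to the grasp point, in m); z points along the fingers, y is the line along which they close (so a half turn about z gives the same grasp; the last joint's range is limited). The gripper opens to 85 mm and grips with 20 to 120 N. Pads are 22 mm wide; open, the fingers measure 114 mm over their backs; the gripper's body (76 mm by 85 mm) begins 54 mm behind the grasp point. The pads swing forward as they close: fully open they stand 13 mm farther back than shut.
Start: joints at [1.135, 0.26, -0.138, 1.173, 0, 1.571], TCP at [0.222, 0.476, 0.231] pointing down, gripper open.
Joint ranges: [-2.78, 2.78], [-0.83, 1.72], [-1.28, 1.37], [-1.9, 2.12], [-1.57, 1.48], [-3.14, 3.14]. Speed limits (rad/s): [2.57, 2.57, 3.14, 3.14, 3.14, 3.14].

INTERFACE

Orientations are given as a unit quaternion [w, x, y, z].
In Python, from rig import bot, vision, spotter gives the robot as it stands.
- The arm moves only by the shell command python3 -m pendant 'ROWS' [FORCE]. ROWS is JSON, a list of rows, each a list of 5 numbers: the closure, from -1 (fully open) to 1 (shut), so that 0 is half open, then the shift along the tool's x, y, z in m, then the turn about the tool's z in degrees. In form: [[fingers, x, y, z, turn], ...]. A call has 1 to 12 rows; each row shifts and turns the commanded pose from where the row before left it, along the tool's axes as they then stand; what a row does not reach is not made up. A row lasts 1/10 s, in which the tool goes at most 50 mm and 8.59 degrees, less where a joint would pass 70% of its speed; a pose out of reach is approached as far as the arm can. A call is refused whole if a number of a shift passes 0.05 or a number of a turn 8.59, either way. A call with a gripper value outside its range is refused whole. The fingers move at their own pace and stop on an object; FORCE is the grip in N (left out, the last holds). Time passes only in rows, so rows that do not move let the fingers close. It gives the time, the measured TCP pose, the force, the opening and the grip force at its end, in the units of the state.
- bot.read_state(): the state, without advancing time (a new reading comes with each control period).
- vision.get_image(name): name is "side" or "top"; returns a dict with "img" (480x640x3 uint8, red, green, blue), "mtx" (3x3 intrinsics, pixels), "k1" (the pictures are not rectified: a ray, as slopes to the right and down, at radius r is drawn at 1 + k1 r^2 times it, then the intrinsics apply), "pose" (4x4, takes a point from camera to world coordinates). Camera axes: x right, y down, z forward; pixel columns grow to the right and rows downward; lengths in m; the calibration is good to about 2 mm. A picture is of the moment at which its call begins. There is no depth.
- bot.sign_off(): hands the job in; it is judged then, once.
Trained networks look in the newest picture that a camera, given by its name, has taken for a name from the list of things; names that differ only in an ending like _2 or _b are one class to them, and where a whole thing is asked for, a point or a joint stands for the part that bears it (a point fixed in the world has none). Each returns a list of dicts, best first, with "confidence" (0 to 1); they miss things now and then, are a little off and sometimes report something else, mostly with a low value. They report only what shows in the picture. A call takes as long as a camera call. They do not tell look-alikes from the thing itself.
- spotter.recognise(camera, name): "extent" ([left, top, right, bottom] in pixels, round what is visible of it).
- spotter.tip_of(camera, name): "location" ([column, row] in pixels: a listed point, or the origin of a listed thing).
The state is a dict: "time_s": time; "q": joint angles; "dq": joint speeds; "effort": joint torques, N m; "ee_pos": TCP position; "orientation": TCP orientation; "ft_force": force on the tool from outside, world axes, zero at the start; "ft_torque": the same for the moment, N m; "grip_width": finger opening in m; "finger_force": force on a finger pad.
Only numpy, scipy, OpenCV 4.12 (cv2) and the standard library are available. Lean on these libraries where they do the work, as an engineer would, in place of code of your own. Each camera call takes 0.05 s, during which the arm holds its last target. There are 200 camera calls.

## Working session

There is one attempt and no reset: what is moved stays moved. The work goes in short steps, Python scripts to look and compute and a shell command to move; the robot and the scene stay as the last step left them, time stands still between calls to the robot, and variables do not carry over. Pictures are saved under pics/ and viewed, at most 10 in all, crops included, and the job is handed in when it is done.

```bash
mkdir -p pics; cat > h.py <<'E'
import numpy as np, cv2
from rig import bot, vision, spotter
def ray(c,px):
    K=c["mtx"];d=np.array([(px[0]-K[0][2])/K[0][0],(px[1]-K[1][2])/K[1][1]]);s=d.copy()
    for _ in range(20): s=d/(1+c["k1"]*(s@s))
    P=np.array(c["pose"]);return P[:3,3],P[:3,:3]@np.array([s[0],s[1],1])
def at(c,px,z):
    o,r=ray(c,px);return o+r*(z-o[2])/r[2]
def proj(c,p):
    P=np.array(c["pose"]);v=P[:3,:3].T@(np.array(p)-P[:3,3]);s=v[:2]/v[2];s=s*(1+c["k1"]*(s@s));K=c["mtx"]
    return np.array([K[0][0]*s[0]+K[0][2],K[1][1]*s[1]+K[1][2]])
def tri(c1,p1,c2,p2):
    A=0;b=0
    for c,p in((c1,p1),(c2,p2)):
        o,r=ray(c,p);r=r/np.linalg.norm(r);M=np.eye(3)-np.outer(r,r);A=A+M;b=b+M@o
    return np.linalg.solve(A,b)
E
python3 - <<'E'
from h import *
np.set_printoptions(precision=3,suppress=True)
for n in("top","side"):
    c=vision.get_image(n);cv2.imwrite(f"pics/{n}0.png",c["img"][:,:,::-1]);print(n,c["pose"],c["mtx"],c["k1"])
    for t,z in(("spindle",.0805),("clip",.0805),("clip_eye",.078),("pick",.06),("hook_tip",.028),("pick_rest",0),("grinder",0),("white_bottle",0),("slip_bottle",0)):
        for r in spotter.tip_of(n,t)[:4]: print(t,np.round(r["location"],1),round(r["confidence"],2),at(c,r["location"],z))
s=bot.read_state();print(s,bot.grip_point_offset)
E
```

```text
top [[ 0.003 -0.99   0.141  0.505]
 [-1.     0.     0.023 -0.068]
 [-0.023 -0.141 -0.99   1.191]
 [ 0.     0.     0.     1.   ]] [[576.505   0.    323.013]
 [  0.    576.505 248.57 ]
 [  0.      0.      1.   ]] -0.001895972957343841
spindle [183.2 224.4] 0.65 [0.712 0.234 0.081]
spindle [293.2 245.8] 0.63 [0.669 0.017 0.081]
clip [391.4 250.8] 0.88 [ 0.659 -0.174  0.081]
clip [304.1 319.4] 0.75 [ 0.527 -0.006  0.081]
clip [293.5 245.7] 0.54 [0.67  0.016 0.081]
clip_eye [410.2 250.3] 0.55 [ 0.661 -0.211  0.078]
clip_eye [294.4 267.5] 0.53 [0.627 0.014 0.078]
pick [483.5 279.5] 0.65 [ 0.606 -0.355  0.06 ]
hook_tip [484.5 231.6] 0.85 [ 0.706 -0.369  0.028]
grinder [300.5 254. ] 0.92 [0.664 0.007 0.   ]
white_bottle [396.3 202.2] 0.76 [ 0.774 -0.194  0.   ]
slip_bottle [184.1 226.3] 0.69 [0.723 0.254 0.   ]
side [[ 0.999  0.032 -0.008  0.654]
 [ 0.019 -0.361  0.932 -1.144]
 [ 0.027 -0.932 -0.361  0.51 ]
 [ 0.     0.     0.     1.   ]] [[547.225   0.    321.485]
 [  0.    547.225 233.268]
 [  0.      0.      1.   ]] -0.08434727556720914
spindle [333.6 223.9] 0.57 [0.671 0.026 0.081]
clip 
[... 545 characters left out ...]
 255.6] 0.58 [0.662 0.03  0.   ]
grinder [332.3 227.9] 0.28 [0.67  0.214 0.   ]
white_bottle [386.6 302.4] 0.83 [ 0.777 -0.192  0.   ]
slip_bottle [350.  222.2] 0.85 [0.719 0.263 0.   ]
slip_bottle [332.9 255.6] 0.73 [0.672 0.03  0.   ]
{'time_s': 1.0, 'q': array([ 1.135,  0.26 , -0.138,  1.173,  0.   ,  1.571]), 'dq': array([ 0.001, -0.   ,  0.002,  0.   , -0.   ,  0.   ]), 'effort': array([ -0.001, -40.562,  25.424,   0.001,  -0.   ,  -0.   ]), 'ee_pos': array([0.222, 0.476, 0.231]), 'orientation': array([-0.   ,  0.216,  0.976,  0.   ]), 'ft_force': array([ 0.571, -0.387,  0.718]), 'ft_torque': array([ 0.022, -0.022,  0.012]), 'finger_force': 0.0, 'grip_width': 0.08532722222589097} 0.0187
```

```bash
python3 - <<'E'
import cv2
a=cv2.imread("pics/top0.png")[170:350,230:530];cv2.imwrite("pics/t1.png",cv2.resize(a,None,fx=2.6,fy=2.6,interpolation=2))
E
```

```text
(no output)
```

View pics/side0.png

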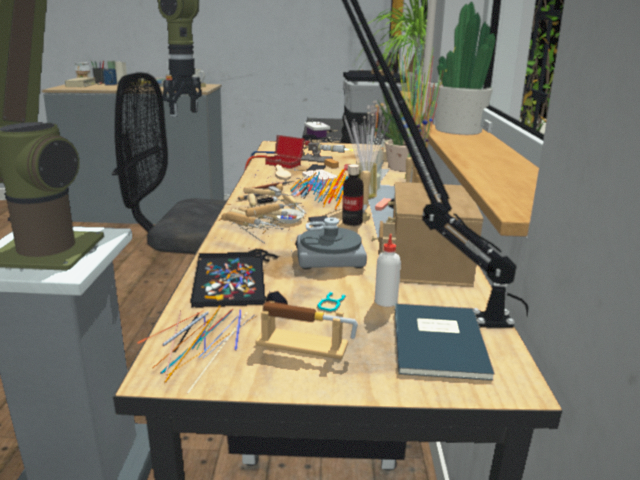

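View pics/t1.png

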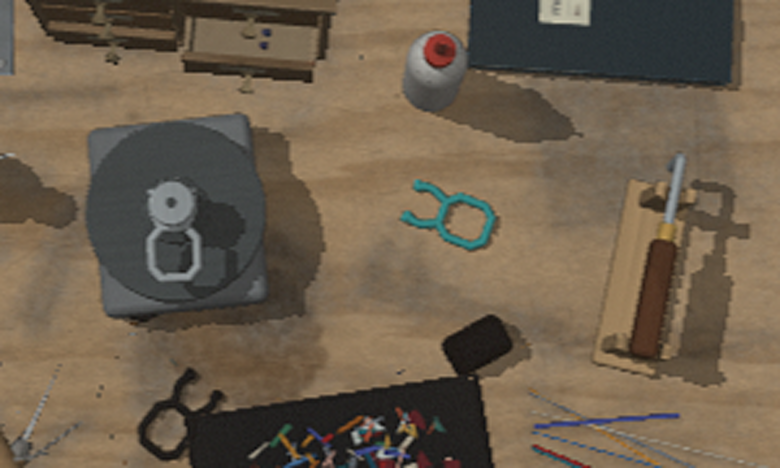

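The side view shows the grinder at (332,245) and the pick in its rest at (300,315). Three things are shaped like the clip, given in top-view pixels:
- **Grey steel:** ring at (296,248), eye at (297,267), on the grinder spindle.
- **Teal:** (404,254), lying on the bench.
- **Black:** (297,332), next to the tray.

The steel one on the spindle fits the description, and the enlarged crop confirms it. Its eye points toward the robot.

```bash
python3 - <<'E'
from h import *
np.set_printoptions(precision=4,suppress=True)
t=vision.get_image("top");s=vision.get_image("side")
def f(n,cam,exp):
    c={"top":t,"side":s}[cam]
    L=[r["location"] for r in spotter.tip_of(cam,n)];L.sort(key=lambda l:np.linalg.norm(np.array(l)-exp));return L[0]
for n,a,b in(("spindle",(294,246),(333,225)),("clip_eye",(294,267),(313,227)),("pick",(483,279),(287,310)),("hook_tip",(484,231),(352,336))):
    p,q=f(n,"top",a),f(n,"side",b);print(n,p,q,tri(t,p,s,q))
# head: bright blob top view
print("head top z.095",at(t,(295.8,248),.095),"grinder:",spotter.recognise("top","grinder")[0])
print(at(t,(660/2.6+230,245/2.6+170),.07),at(t,(645/2.6+230,353/2.6+170),.07),at(t,(679/2.6+230,158/2.6+170),.064),"eye",at(t,(297,267.4),.0785))
for x in(.63,.637):print(proj(t,(x,.012,.0785)))
E
```

```text
spindle [296.0, 245.3] [329.7, 223.0] [0.6653 0.0105 0.0888]
clip_eye [297.4, 269.1] [315.7, 228.4] [0.6274 0.0087 0.0744]
pick [481.8, 280.6] [288.9, 310.7] [ 0.6    -0.3509  0.0644]
hook_tip [487.5, 232.7] [352.9, 335.5] [ 0.703  -0.3731  0.0343]
head top z.095 [0.6629 0.0106 0.095 ] grinder: {'extent': [260.2, 213.7, 332.8, 293.7], 'confidence': 0.95}
[ 0.6345 -0.3543  0.07  ] [ 0.554  -0.3403  0.07  ] [ 0.7016 -0.3725  0.064 ] eye [0.6272 0.0091 0.0785]
[295.4996 265.9551]
[295.5352 262.379 ]
```

```bash
python3 -m pendant '[[-1,0,0,0,-3],[-1,-0.036,-0.03,0,-3],[-1,-0.036,-0.03,0,-3],[-1,-0.036,-0.03,0,-3],[-1,-0.036,-0.03,0,-3],[-1,-0.036,-0.03,0,-3]]'; python3 -c "
from h import *
print(bot.read_state()['q'])"
```

```text
time_s: 2.15
ee_pos: [0.3536, 0.2811, 0.2315]
orientation: [0.0, 0.059, 0.998, 0.0]
ft_force: [1.3, -0.8, 0.4]
grip_width: 0.0852
finger_force: 0.0
[ 6.71716804e-01  1.34313670e-01 -3.00144109e-01  1.13584060e+00
  1.38238136e-05  7.90456056e-01]
```

```bash
python3 -m pendant '[[-1,0,0,0,5.5],[-1,-0.019,-0.028,0,0],[-1,-0.019,-0.028,0,0],[-1,-0.019,-0.028,0,0],[-1,-0.019,-0.028,0,0],[-1,-0.019,-0.028,0,0],[-1,-0.019,-0.028,0,0],[-1,-0.019,-0.028,0,0],[-1,-0.019,-0.028,0,0],[-1,-0.019,-0.028,0,0],[-1,-0.019,-0.028,0,0]]'; python3 -m pendant '[[-1,-0.019,-0.028,0.01,0],[-1,-0.019,-0.028,0.01,0],[-1,-0.019,-0.028,0.01,0],[-1,-0.019,-0.028,0.01,0],[-1,-0.019,-0.028,0.01,0],[-1,-0.019,-0.028,0.01,0],[-1,-0.019,-0.028,0.01,0],[-1,-0.019,-0.028,0.01,0],[-1,-0.019,-0.028,0.01,0],[-1,-0.017,-0.028,0.01,0],[-1,0,0,0,0],[-1,0,0,0,0]]'; python3 - <<'E'
from h import *
print(bot.read_state()['q'])
t=vision.get_image("top");a=t["img"][200:340,420:560,::-1]
cv2.imwrite("pics/t2.png",cv2.resize(a,None,fx=4,fy=4,interpolation=2))
E
```

```text
time_s: 3.25
ee_pos: [0.4785, -0.0331, 0.2315]
orientation: [0.0, 0.109, 0.994, 0.0]
ft_force: [-0.1, 0.4, 0.2]
grip_width: 0.0853
finger_force: 0.0
time_s: 4.45
ee_pos: [0.6008, -0.346, 0.1303]
orientation: [-0.001, 0.109, 0.994, 0.001]
ft_force: [0.4, 0.7, -0.2]
grip_width: 0.0853
finger_force: 0.0
[-5.22719811e-01  6.00766993e-01  1.47553664e-01  1.11935948e+00
  3.64074834e-04 -3.03925184e-01]
```

View pics/t2.png

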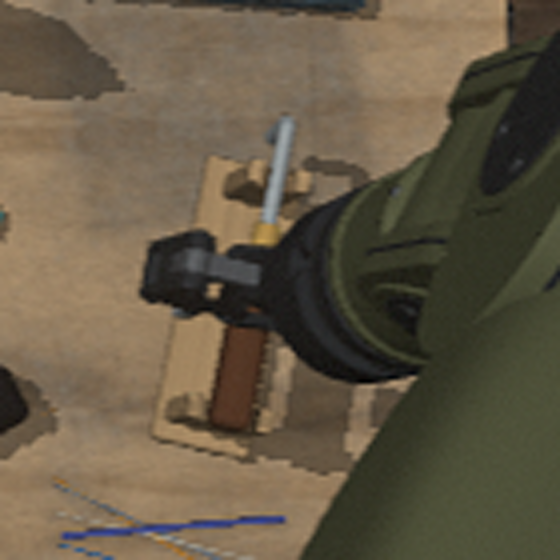

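The hand is over the handle, with the fingers either side of it around (230,270) in the crop. I'm shifting 4 mm sideways, then going down to grasp.

```bash
python3 -m pendant '[[-1,-0.002,-0.004,0.015,0],[-1,0,0,0.02,0],[-1,0,0,0.02,0],[-1,0,0,0.02,0],[-1,0,0,0.012,0],[-1,0,0,0,0],[1,0,0,0,0],[1,0,0,0,0],[1,0,0,0,0],[1,0,0,0,0],[1,0,0,0,0],[1,0,0,0,0]]' 110;python3 -m pendant '[[1,0,0,0,0],[1,0,0,0,0],[1,0,0,-0.01,0],[1,0,0,-0.02,0],[1,0,0,-0.03,0],[1,0,0,-0.03,0],[1,0,0,-0.02,0],[1,0,0,0,0],[1,0,0,0,0]]'
```

```text
time_s: 5.7
ee_pos: [0.6029, -0.3504, 0.0454]
orientation: [0.001, 0.109, 0.994, -0.0]
ft_force: [-1.3, 0.8, 4.6]
grip_width: 0.0181
finger_force: 108.1
time_s: 6.6
ee_pos: [0.6021, -0.35, 0.1539]
orientation: [-0.0, 0.109, 0.994, 0.0]
ft_force: [-0.2, 0.9, -2.7]
grip_width: 0.0181
finger_force: 107.7
```

```bash
python3 - <<'E'
from h import *
np.set_printoptions(precision=4,suppress=True)
P=bot.read_state();print(P["ee_pos"],P["ft_force"])
t=vision.get_image("top");s=vision.get_image("side")
e=P["ee_pos"]+np.array([.102,-.0225,-.0174]);print("expect",e,proj(t,e),proj(s,e))
p=spotter.tip_of("top","hook_tip");q=spotter.tip_of("side","hook_tip");print(p[:2],q[:2])
print(tri(t,p[0]["location"],s,q[0]["location"]))
x,y=proj(s,e).astype(int);a=s["img"][y-75:y+45,x-120:x+40,::-1];b=t["img"]
x2,y2=proj(t,e).astype(int);b=b[y2-60:y2+60,x2-80:x2+80,::-1]
cv2.imwrite("pics/s3.png",cv2.resize(np.vstack([a,b]),None,fx=2.5,fy=2.5,interpolation=2));print(x,y,x2,y2)
E
```

```text
[ 0.6021 -0.35    0.1539] [-0.1839  0.9185 -2.7468]
expect [ 0.7041 -0.3725  0.1365] [501.4899 222.6654] [356.6752 278.9936]
[{'location': [499.7, 223.4], 'confidence': 0.7}] [{'location': [355.9, 276.4], 'confidence': 0.57}]
[ 0.7026 -0.3685  0.139 ]
356 278 501 222
```

View pics/s3.png

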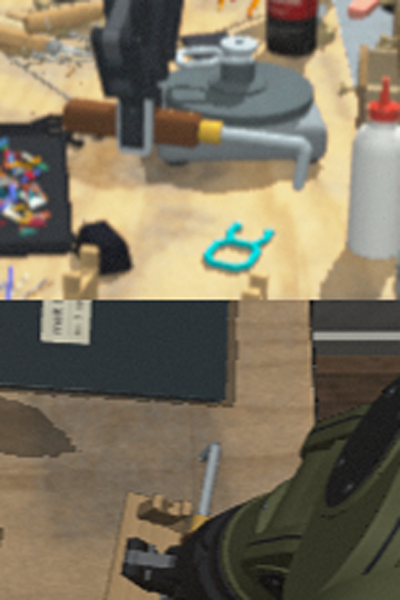

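The pick hangs level in the grip, with the hook tip at about (356,277) in the side view, where I expected it. Next I turn it to the clip's heading and carry it over to a point above the eye.

```bash
python3 -m pendant '[[1,0,0,-0.015,0],[1,0,0,0,-7],[1,0,0,0,-7],[1,0.0066,0.034,0,0],[1,0.0066,0.034,0,0],[1,0.0066,0.034,0,0],[1,0.0066,0.034,0,0],[1,0.0066,0.034,0,0],[1,0.0066,0.034,0,0],[1,0.0066,0.034,0,0],[1,0.0066,0.034,0,0],[1,0.0066,0.034,0,0]]';python3 -m pendant '[[1,0.0066,0.034,0,0],[1,0,0.018,0,0],[1,0,0,0.02,0],[1,0,0,0,0],[1,0,0,0,0]]'; python3 - <<'E'
from h import *
np.set_printoptions(precision=4,suppress=True)
P=bot.read_state();print(P["ee_pos"],P["q"])
t=vision.get_image("top");s=vision.get_image("side")
e=P["ee_pos"]+np.array([.1036,.0036,-.0174]);print("expect",e,proj(t,e),proj(s,e))
p=spotter.tip_of("top","hook_tip");q=spotter.tip_of("side","hook_tip");print(p[:2],q[:2])
if p and q: print(tri(t,p[0]["location"],s,q[0]["location"]))
b=t["img"][210:310,250:350,::-1];a=s["img"][160:260,270:370,::-1]
cv2.imwrite("pics/s4.png",cv2.resize(np.hstack([a,b]),None,fx=4,fy=4,interpolation=2))
E
```

```text
time_s: 8.0
ee_pos: [0.5336, -0.0444, 0.1683]
orientation: [-0.001, -0.013, 1.0, 0.0]
ft_force: [-0.6, 0.3, -0.6]
grip_width: 0.0179
finger_force: 107.8
time_s: 8.5
ee_pos: [0.5257, 0.006, 0.1485]
orientation: [-0.001, -0.013, 1.0, -0.0]
ft_force: [1.2, 0.1, -1.7]
grip_width: 0.0182
finger_force: 107.9
[0.5257 0.006  0.1485] [ 0.0115  0.3125 -0.2882  0.9728 -0.0001 -0.0152]
expect [0.6293 0.0096 0.1311] [294.7984 263.1518] [315.7829 204.485 ]
[{'location': [294.6, 262.4], 'confidence': 0.35}] [{'location': [315.4, 201.8], 'confidence': 0.83}, {'location': [331.9, 225.8], 'confidence': 0.46}]
[0.6291 0.0094 0.1375]
```

View pics/s4.png

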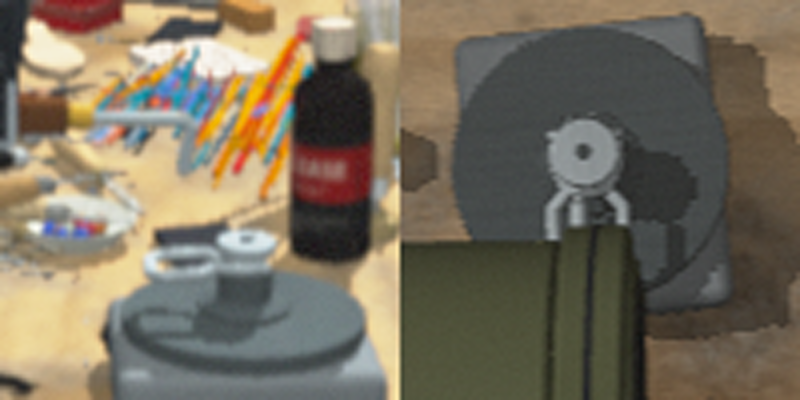

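The hook is above the eye. In the crop, the shank is at column 577 and the eye spans columns 553–623. The measured tip is (0.629, 0.0095), against an eye centre of (0.627, 0.009). Going down.

```bash
python3 -m pendant '[[1,0,0,0.02,0],[1,0,0,0.02,0],[1,0,0,0.01,0],[1,0,0,0.01,0],[1,0,0,0.007,0],[1,0,0,0,0],[1,0,0,0,0]]'; python3 - <<'E'
from h import *
t=vision.get_image("top");s=vision.get_image("side")
b=t["img"][210:310,250:350,::-1];a=s["img"][180:280,270:370,::-1]
cv2.imwrite("pics/s5.png",cv2.resize(np.hstack([a,b]),None,fx=4,fy=4,interpolation=2))
E
```

```text
time_s: 9.4
ee_pos: [0.5271, 0.0061, 0.0826]
orientation: [0.0, -0.013, 1.0, 0.0]
ft_force: [0.6, 0.5, -1.4]
grip_width: 0.0179
finger_force: 107.8
```

View pics/s5.png

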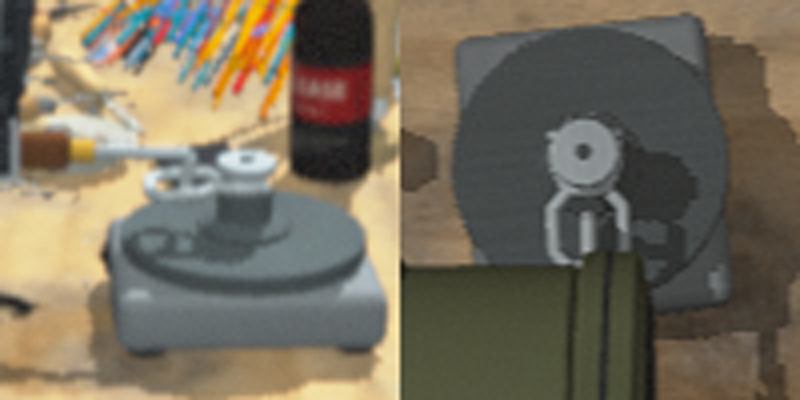

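The hook is inside the eye in both views: at (588,235) in the top crop, and passing through the ring at (190,180) in the side crop. No contact force shows yet, so I'm pulling slowly.

```bash
python3 -m pendant '[[1,0.003,0,0,0],[1,0.003,0,0,0],[1,0.003,0,0,0],[1,0.003,0,0,0],[1,0.002,0,0,0],[1,0.002,0,0,0]]'; python3 -m pendant '[[1,0.002,0,0,0],[1,0.002,0,0,0],[1,0.002,0,0,0]]'; python3 -m pendant '[[1,0.002,0,0,0],[1,0.002,0,0,0],[1,0.002,0,0,0]]'; python3 -c "
from h import *
t=vision.get_image('top');s=vision.get_image('side')
print([(r['location'],r['confidence']) for r in spotter.tip_of('side','clip_eye')])"
```

```text
time_s: 10.1
ee_pos: [0.5128, 0.0057, 0.083]
orientation: [0.002, -0.013, 1.0, 0.0]
ft_force: [5.1, -0.3, -1.4]
grip_width: 0.0181
finger_force: 107.8
time_s: 10.4
ee_pos: [0.5103, 0.0057, 0.0841]
orientation: [0.005, -0.013, 1.0, 0.0]
ft_force: [6.8, 0.4, -2.1]
grip_width: 0.0182
finger_force: 107.8
time_s: 10.7
ee_pos: [0.4976, 0.0053, 0.0821]
orientation: [-0.001, -0.013, 1.0, -0.0]
ft_force: [-0.3, -0.0, -1.8]
grip_width: 0.0179
finger_force: 107.8
[([334.5, 307.1], 0.72), ([299.9, 233.0], 0.66), ([258.9, 254.8], 0.47)]
```

```bash
python3 -m pendant '[[1,0,0,0,0],[1,0,0,0,0],[1,0,0,0,0]]'; python3 - <<'E'
from h import *
t=vision.get_image("top");s=vision.get_image("side")
b=t["img"][210:310,250:350,::-1];a=s["img"][180:280,260:360,::-1]
cv2.imwrite("pics/s6.png",cv2.resize(np.hstack([a,b]),None,fx=4,fy=4,interpolation=2))
E
```

```text
time_s: 11.15
ee_pos: [0.4986, 0.0053, 0.0822]
orientation: [-0.0, -0.013, 1.0, -0.0]
ft_force: [0.3, -0.4, -1.3]
grip_width: 0.0182
finger_force: 107.8
```

View pics/s6.png

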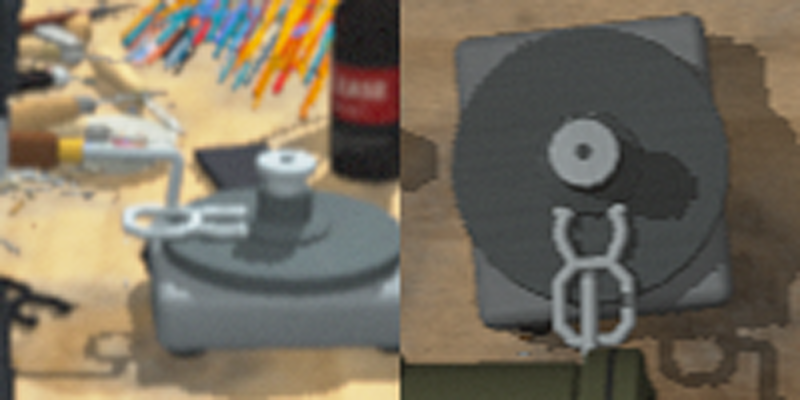

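The clip is off the spindle and lying on the lap disc, ring at about (590,230) and eye at (593,305) in the top crop. The hook stands free inside the eye, so I'm lifting straight up.

```bash
python3 -m pendant '[[1,0,0,-0.005,0],[1,0,0,-0.01,0],[1,0,0,-0.01,0],[1,0,0,-0.015,0],[1,0,0,-0.015,0],[1,0,0,-0.015,0],[1,0,0,-0.015,0],[1,0,0,0,0],[1,0,0,0,0]]'; python3 - <<'E'
from h import *
t=vision.get_image("top");s=vision.get_image("side")
b=t["img"][210:310,250:350,::-1];a=s["img"][180:280,260:360,::-1]
cv2.imwrite("pics/s7.png",cv2.resize(np.hstack([a,b]),None,fx=4,fy=4,interpolation=2))
p=spotter.tip_of("top","hook_tip");q=spotter.tip_of("side","hook_tip");print(p[:2],q[:2])
e=bot.read_state()["ee_pos"]+np.array([.1036,.0036,-.0174]);print(e,proj(t,e),proj(s,e))
E
```

```text
time_s: 12.15
ee_pos: [0.4992, 0.0053, 0.1679]
orientation: [0.001, -0.013, 1.0, -0.0]
ft_force: [0.3, 0.5, -1.8]
grip_width: 0.0181
finger_force: 107.8
[{'location': [293.1, 274.7], 'confidence': 0.56}] [{'location': [303.5, 195.7], 'confidence': 0.66}]
[0.60169138 0.00891493 0.14911961] [294.30583783 277.1148996 ] [303.43595107 196.43013838]
```

View pics/s7.png

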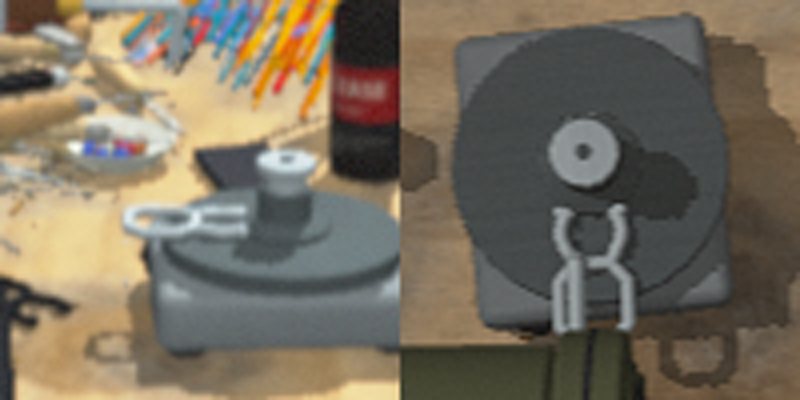

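The hook is clear and the clip stays on the lap disc. Now carrying the pick back over its rest.

```bash
python3 -m pendant '[[1,-0.0086,-0.0326,0,0],[1,-0.0086,-0.0326,0,0],[1,-0.0086,-0.0326,0,0],[1,-0.0086,-0.0326,0,0],[1,-0.0086,-0.0326,0,0],[1,-0.0086,-0.0326,0,0],[1,-0.0086,-0.0326,0,0],[1,-0.0086,-0.0326,0,0],[1,-0.0086,-0.0326,0,0],[1,-0.0086,-0.0326,0,0],[1,-0.0086,-0.0326,0,0]]'; python3 -m pendant '[[1,0,0,0,7],[1,0,0,0,7],[1,0,0,0.02,0],[1,0,0,0.02,0],[1,0,0,0,0],[1,0,0,0,0]]'; python3 - <<'E'
from h import *
np.set_printoptions(precision=4,suppress=True)
P=bot.read_state();print(P["ee_pos"])
t=vision.get_image("top");s=vision.get_image("side")
p=spotter.tip_of("top","hook_tip");q=spotter.tip_of("side","hook_tip")
if p and q: print(tri(t,p[0]["location"],s,q[0]["location"]))
print(P["ee_pos"]+np.array([.1015,-.021,-.0174]))
a=s["img"][240:380,220:400,::-1]
cv2.imwrite("pics/s8.png",cv2.resize(a,None,fx=4,fy=4,interpolation=2))
E
```

```text
time_s: 13.45
ee_pos: [0.6027, -0.3517, 0.1661]
orientation: [-0.001, -0.013, 1.0, 0.001]
ft_force: [0.4, -0.8, -1.2]
grip_width: 0.0181
finger_force: 108.0
time_s: 14.05
ee_pos: [0.6023, -0.3502, 0.1264]
orientation: [-0.001, 0.109, 0.994, 0.0]
ft_force: [0.5, -0.3, -1.0]
grip_width: 0.0178
finger_force: 108.0
[ 0.6023 -0.3502  0.1264]
[ 0.7034 -0.3708  0.1147]
[ 0.7038 -0.3712  0.109 ]
```

View pics/s8.png

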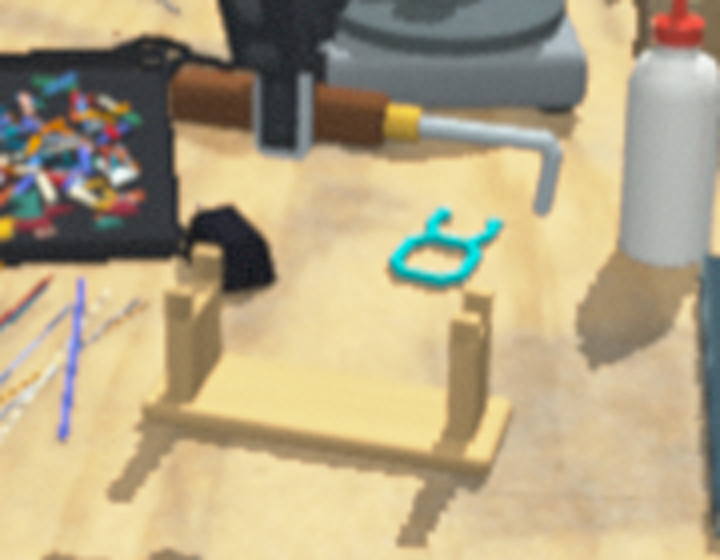

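The pick is level above its rest (posts at (190,340) and (470,385) in the crop), in the same pose as when it was lifted. Lowering it.

```bash
python3 -m pendant '[[1,0,0,0.02,0],[1,0,0,0.02,0],[1,0,0,0.015,0],[1,0,0,0.01,0],[1,0,0,0.007,0],[1,0,0,0.006,0],[1,0,0,0,0],[1,0,0,0,0]]'
```

```text
time_s: 15.05
ee_pos: [0.6033, -0.3508, 0.0499]
orientation: [0.0, 0.109, 0.994, -0.0]
ft_force: [0.3, -0.0, -1.1]
grip_width: 0.0178
finger_force: 108.1
```

```bash
python3 -m pendant '[[1,0,0,0.003,0],[1,0,0,0,0],[-0.2,0,0,0,0],[-0.6,0,0,0,0],[-1,0,0,0,0],[-1,0,0,0,0],[-1,0,0,0,0],[-1,0,0,0,0]]'; python3 -m pendant '[[-1,0,0,-0.01,0],[-1,0,0,-0.02,0],[-1,0,0,-0.03,0],[-1,0,0,-0.03,0],[-1,0,0,-0.03,0],[-1,0,0,-0.03,0],[-1,0,0,0,0],[-1,0,0,0,0],[-1,0,0,0,0]]'; python3 - <<'E'
from h import *
t=vision.get_image("top");s=vision.get_image("side")
a=s["img"][180:380,220:420,::-1]
cv2.imwrite("pics/s9.png",cv2.resize(a,None,fx=3,fy=3,interpolation=2))
E
```

```text
time_s: 15.85
ee_pos: [0.6029, -0.3507, 0.0464]
orientation: [0.0, 0.109, 0.994, -0.0]
ft_force: [1.1, -1.2, -0.6]
grip_width: 0.0854
finger_force: 0.0
time_s: 16.75
ee_pos: [0.6023, -0.3502, 0.1954]
orientation: [-0.001, 0.109, 0.994, 0.0]
ft_force: [-0.5, 0.8, -0.3]
grip_width: 0.0853
finger_force: 0.0
```

View pics/s9.png

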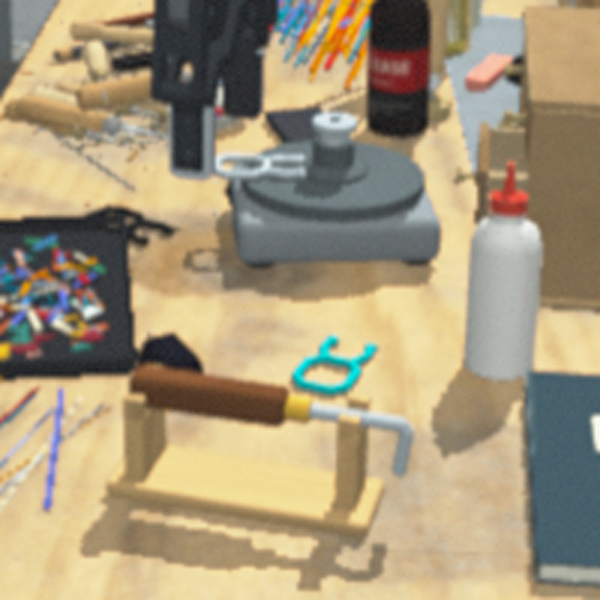

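The pick sits in its rest (handle at (210,395) in the crop), the clip lies on the lap disc at (265,165), and both bottles are upright.

```bash
python3 -c "
from rig import bot
print(bot.sign_off())"
```

```text
the job is handed in; nothing more can be done
None
```

The job is handed in, though sign-off returned no verdict: the hook pulled the steel clip out of the spindle groove, the clip lies on the lap disc, the pick is back in its rest, and both bottles are standing.

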